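# Draw the chisel from its slanted rack and present it level

### The job

The tall spray can stands in the way of the chisel in the slanted wooden rack: first stand the can upright somewhere else on the bench, at least 15 cm from where it was, and let go of it. Then draw the chisel out of the rack by its handle and turn it level (lying flat in the air, both ends at the same height), raised at least 20 cm above the bench, so that its edge can be looked over. Finish while still holding it there, steady in the gripper and touching nothing else; do not put it down, do not knock the can over, and leave the hammer, the wrench and the jar alone.

Things in the scene. Friction and masses are not known exactly. Their poses are not given: they have to be found in the camera images.
- rack: fixed rack: brown wooden block (120 mm wide, 56 thick, 95 long) set at 45 degrees between dark steel side plates (72 mm high) on a base plate (145 x 150 x 6 mm, reaching 65 mm to -x and 80 mm to +x of the origin). Origin on the bench straight below the slot's mouth; x level, away from the side the handle leans to; y along its width; z up. Block's highest edge 108 mm above the bench
- rack_mouth (a point): centre of the mouth of the slot that holds the chisel, on the block's slanted upper face, 88 mm above the bench; the slot (7.5 x 26.5 mm) runs through the block from here, down at 45 degrees towards the rack's +x. The chisel has about 2.5 mm play in it and must be drawn 95 mm straight along its own z before it is free
- chisel: wood chisel, 195 mm, 190 g, leaning at 45 degrees in the slot, handle up and towards the rack's -x (roughly towards the robot). Origin at the cutting end; z along the chisel to the butt; y across the blade's width (level); x across its thickness. The steel blade, 90 x 24 x 5 mm, is inside the slot; then a brass ferrule 10 mm long, 26 mm diameter, on the block's face; then the handle
- chisel_edge (a point): point on the chisel's axis at the cutting end of the blade
- chisel_grip (a point): point on the axis in the middle of the pale wooden handle, 147 mm from the cutting end. The handle has flat sides, 26 mm across the chisel's y and 24 mm across its x, is 85 mm long, and ends in a dark steel cap 10 mm long. A good place to grip, across y; the centre of mass is about 40 mm from here towards the blade
- chisel_butt (a point): point on the chisel's axis at the butt end of the handle cap, 195 mm from the cutting end
- can: tall spray can, aluminium with a grey cap, 190 mm high, 52 mm diameter up to 130 mm high, cap 47 mm diameter from 138 mm up, 300 g nominal (varies), standing upright 10 to 20 mm in front of the handle's butt end, on the line along which the chisel must be drawn. Origin at the centre of its underside, z up
- hammer: bystander: a hammer about 260 mm long, head 80 mm wide, lying on the bench to one side; origin about the middle of its underside, x along the handle towards the head. Leave it
- wrench: bystander: a steel wrench about 180 mm long lying on the bench to one side; origin about the middle of its underside, x along its length. Leave it
- jar: bystander: a lidded glass jar, 70 mm diameter, 80 mm high, standing behind the rack; origin at the centre of its underside. Leave it
Mind the look-alikes: they are no part of the job. Of the things shaped like the can, the aluminium one is meant. There is more than one size of the chisel; the one meant has the size given above.

How it is judged (in metres and radians):
On the way, in this order (a step that is already met when the one before it is completed fails the run):
1. the can stands upright on the bench, let go, at least 13.5 cm from where it was, while the chisel is still in its slot (angle between can's own z axis and vertical below 0.12 rad and height (world z) of can between -0.006 and 0.012 m and distance of can from where it was at the start of the episode above 0.135 m and contact force between can and the fingers below 0.1 N and linear speed of can below 0.03 m/s and distance of chisel from where it was at the start of the episode below 0.015 m), for 0.2 s.
2. the chisel is held by the fingers with its blade drawn clear of the rack (contact force between chisel and the fingers above 1 N and contact force between chisel and rack below 0.1 N and distance of chisel from where it was at the start of the episode above 0.1 m), for 0.1 s.
At the end, for the whole second after the job is handed in: the chisel is held by the fingers alone, level within 11.5 degrees, both its ends at least 18 cm above the bench, still (under 3 cm/s), touching neither rack nor any other thing; the can stands upright (within 7 degrees) on the bench, let go, at least 13.5 cm from where it started (angle between can's own z axis and vertical below 0.12 rad and height (world z) of can between -0.006 and 0.012 m and distance of can from where it was at the start of the episode above 0.135 m and contact force between can and the fingers below 0.1 N and linear speed of each of can, chisel below 0.03 m/s and angle between chisel's own z axis and vertical between 1.37 and 1.772 rad and height (world z) of each of chisel_edge, chisel_butt above 0.18 m and contact force between chisel and the fingers above 1 N and contact force between chisel and rack below 0.1 N and contact force between chisel and can below 0.1 N and contact force between chisel and hammer below 0.1 N and contact force between chisel and wrench below 0.1 N and contact force between chisel and jar below 0.1 N and angular speed of chisel below 0.3 rad/s); the arm keeps its last pose, push and grip.
It fails at once if the can is knocked over (tilted more than 35 degrees) (angle between can's own z axis and vertical above 0.6 rad).
It fails at once if the hammer is shoved more than 3 cm (distance of hammer from where it was at the start of the episode above 0.03 m).
It fails at once if the wrench is shoved more than 3 cm (distance of wrench from where it was at the start of the episode above 0.03 m).
It fails at once if the jar is shoved more than 3 cm (distance of jar from where it was at the start of the episode above 0.03 m).
It also fails if it takes over 51 s, if anything falls off the work surface, if the arm or the gripper's body presses on something with over 40 N, if the wrist force passes 120 N, or if a joint passes its speed limit or range.

### The arm

A 6-joint arm with a two-finger parallel gripper is mounted at the origin on the work surface. World frame = base frame: x ahead of the robot, y to its left, z up, the work surface at z = 0. Lengths are in mm, angles in rad, forces in N, time in s.
With the tool pointing down it reaches from about 350 to 975 mm from the base axis. Payload 7.1 kg.
Tool frame: the origin (TCP) lies at the very end of the fingers, on their centre line; the grasp point (between the pads) lies 19 mm behind it; z points along the fingers, y is the direction in which the jaws open and shut (so a half turn about z gives the same grasp; the last joint's range is limited). The gripper opens to 88 mm and grips with 3 to 60 N. Pads are 20 mm wide; open, the fingers measure 115 mm over their backs; the gripper's body (75 mm by 178 mm) begins 61 mm behind the grasp point.
Start: joints at [-1.298, 0.423, 1.63, -0, 1.089, -0.019], TCP at [179.816, -598.557, 222.675] pointing down, gripper open.
Joint ranges: [-3, 3], [-0.9, 2.11], [0.09, 2.58], [-1.31, 4.45], [0.11, 2.69], [-2.54, 2.54]. Speed limits (rad/s): [2.39, 2.39, 3.01, 3.14, 3.14, 3.14].

### API

Orientations are given as a rotation vector (axis times angle).
In Python, from workcell import * gives the robot as it stands.
- The arm moves only by the tool play_rows, never from a script. Its argument "plan" is text: rows parted by semicolons, each of 7 numbers parted by spaces: the finger opening in cm, from 0 to 8.78, then the shift along the tool's x, y, z in cm, then the turn, a rotation vector about the tool's x, y, z in degrees. A call has 1 to 20 rows; each row shifts and turns the commanded pose from where the row before left it, along the tool's axes as they then stand; what a row does not reach is not made up. A row lasts 1/8 s, in which the tool goes at most 62.5 mm and 10.7 degrees, less where a joint would pass 70% of its speed; a pose out of reach is approached as far as the arm can. A call is refused whole if a number of a shift passes 6.25 or a number of a turn 10.7, either way. A call with a gripper value outside its range is refused whole. The fingers move at their own pace and stop on an object; the grip force is fixed at half the most. Time passes only in rows, so rows that do not move let the fingers close. It gives the time, the measured TCP pose, the force and the opening at its end, in the units of the state.
- get_obs(): the state, without advancing time (a new reading comes with each control period).
- get_image(name): name is "scene" or "top" or "wrist"; returns a dict with "pixels" (420x560x3 uint8, red, green, blue), "range_z" (420x560 float32, mm along the optical axis (not along the pixel's ray), 0 where there is no reading), "fx", "fy", "cx", "cy" (pixels), "eye" and "attitude" of the camera in the world. Camera axes: x right, y down, z forward; pixel columns grow to the right and rows downward; lengths in mm; the calibration is good to about 2 mm. A picture is of the moment at which its call begins.
- close_job(): hands the job in, once; it reports no verdict.
The state is a dict: "t": time; "qpos": joint angles; "qvel": joint speeds; "joint_torque": joint torques, N m; "ee_pos": TCP position; "orientation": TCP orientation; "ft_force": force on the tool from outside, world axes, zero at the start; "moment": the same for the moment, N m; "width": finger opening in mm.
Only numpy, scipy, OpenCV 4.12 (cv2) and the standard library are available. Lean on these libraries where they do the work, as an engineer would, in place of code of your own. Each camera call takes 0.05 s, during which the arm holds its last target. There are 200 camera calls.

## Working session

There is one attempt and no reset: what is moved stays moved. The work goes in short steps, Python scripts to look and compute and a tool call to move; the robot and the scene stay as the last step left them, time stands still between calls to the robot, and variables do not carry over. Pictures are saved under pics/ and viewed, about 8 in all and at most 12, crops included, and the job is handed in when it is done.

Besides the shell and the picture viewer there is one more tool, called after "Request:" in YAML: its name, and indented under it one key for each argument. play_rows: Moves the arm, as the interface text tells. Its arguments: {"type":"object","properties":{"plan":{"type":"string"}},"required":["plan"]}

```bash
mkdir -p pics; python3 - <<'E'
from workcell import *
import cv2,numpy as np
for n in("scene","top"):
    d=get_image(n); cv2.imwrite(f"pics/{n}0.png",d["pixels"][:,:,::-1])
    np.savez(f"{n}0.npz",**d); print(n,d["fx"],d["cx"],d["cy"],d["eye"],d["attitude"])
o=get_obs();print(o["t"],o["ee_pos"],o["orientation"],o["width"])
E
```

```text
scene 529.1933209890796 278.99689939401253 215.7458017646752 [1354.66368683  581.49431184 1392.98919989] [-1.16110257 -2.52253184  0.78267651]
top 397.8678948628161 281.1439850509546 204.58995690279556 [ 601.98799233  -17.58452599 1130.94790358] [-2.17019254  2.15006733 -0.08441833]
0.1 [ 179.67522432 -598.08971205  221.98597369] [-3.10687593e+00 -4.56517940e-01  2.94127492e-04] 87.51023573668786
```

View pics/scene0.png

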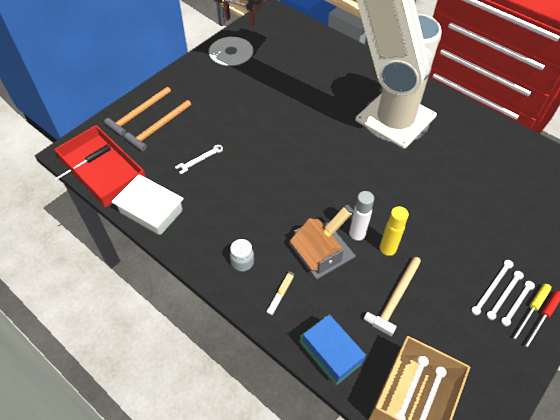

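View pics/top0.png

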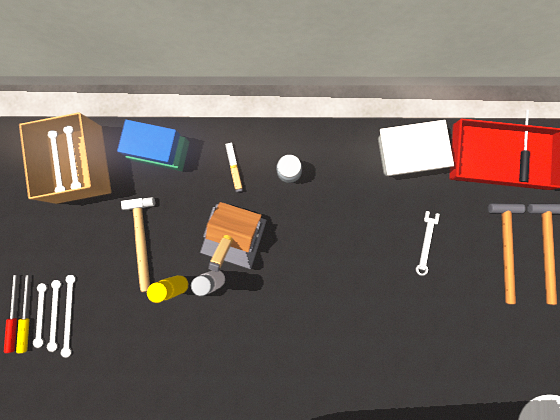

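Scene picture: the aluminium can is at (361,217) beside the yellow look-alike at (395,232), with the chisel handle at (338,220) in the rack at (318,245). In the top view the can's cap is at (205,285), the handle at (221,250), the hammer at (140,245) and the jar at (289,168). The bench is free to the right and below. Next I'll measure with depth.

```bash
cat > h.py <<'E'
import numpy as np,cv2
from scipy.spatial.transform import Rotation as R
def cloud(d):
    z=np.asarray(d["range_z"],float);v,u=np.indices(z.shape)
    p=np.dstack([(u-d["cx"])/d["fx"]*z,(v-d["cy"])/d["fy"]*z,z])
    return p@R.from_rotvec(d["attitude"]).as_matrix().T+d["eye"]
E
python3 - <<'E'
from h import *
for n in("top","scene"):
    d=dict(np.load(n+"0.npz"));P=cloud(d);np.set_printoptions(precision=1,suppress=True)
    hsv=cv2.cvtColor(d["pixels"],cv2.COLOR_RGB2HSV).astype(int)
    ok=d["range_z"]>0
    print(n,"bench z",np.median(P[300:340,250:400,2]) if n=="top" else "")
    x,y,z=P[...,0],P[...,1],P[...,2]
    g=ok&(hsv[...,1]<60)&(z>184)&(z<200)&(abs(x-400)<200)&(abs(y-150)<200)
    print("cap",g.sum(),P[g].mean(0),P[g].min(0),P[g].max(0))
    # handle: pale wood
    b=(hsv[...,0]>14)&(hsv[...,0]<25)&(hsv[...,1]>70)&(hsv[...,2]>120)&ok&(z>85)&(z<185)
    nn,l,st,c=cv2.connectedComponentsWithStats(b.astype(np.uint8))
    for i in range(1,nn):
        if st[i,4]>60:
            q=P[l==i];m=q.mean(0);u,s,vt=np.linalg.svd(q-m);print("wood",c[i],st[i,4],m,vt[0],q.min(0),q.max(0))
    k=(hsv[...,0]>4)&(hsv[...,0]<14)&(hsv[...,1]>90)&ok&(z>60)&(z<115)
    nn,l,st,c=cv2.connectedComponentsWithStats(k.astype(np.uint8))
    for i in range(1,nn):
        if st[i,4]>200:
            q=P[l==i];m=q.mean(0);u,s,vt=np.linalg.svd(q-m);print("block",c[i],st[i,4],m,vt,q.min(0),q.max(0))
            t=q[q[:,2]>q[:,2].max()-4];print("top edge",len(t),t[t[:,1].argmin()],t[t[:,1].argmax()])
d=dict(np.load("top0.npz"))
c=d["pixels"][190:310,140:300,::-1];cv2.imwrite("pics/c1.png",cv2.resize(c,None,fx=5,fy=5,interpolation=cv2.INTER_CUBIC))
E
```

```text
top bench z 0.21393365758729033
cap 316 [504.5 188.3 189.9] [481.9 165.7 185. ] [526.1 210.4 196.2]
wood [ 84.2 153.2] 123 [834.3 521.7 118.9] [-1.  -0.2  0. ] [740.3 499.8  88.5] [944.1 558.1 125. ]
wood [ 23.5 152.6] 84 [834.7 682.3 119.9] [-1.  -0.2  0. ] [764.1 666.7 113.7] [908.8 698.2 124.1]
wood [ 54.7 194.7] 115 [725.6 600.8 105.3] [ 0.2 -1.   0.1] [714.2 545.9  85.2] [739.3 657.5 123.7]
wood [222.  249.2] 285 [588.5 151.4 130.3] [-0.7  0.2  0.7] [547.4 132.5  85.3] [624.6 171.2 163.1]
wood [171.1 287.4] 240 [493.1 274.2 137.2] [0. 0. 1.] [464.1 266.1  86.3] [513.3 306.2 185. ]
block [233.6 223.2] 768 [656.1 130.1  85.5] [[-0.4 -0.9  0. ]
 [-0.7  0.3  0.7]
 [ 0.6 -0.2  0.8]] [583.3  67.9  60. ] [700.8 198.3 110.3]
top edge 26 [619.8  81.4 108. ] [654.8 190.9 107.2]
scene bench z 
cap 180 [509.2 192.  190.4] [482.7 169.4 184.1] [531.7 215.2 197.6]
wood [336.4 221.1] 309 [590.5 159.1 129.6] [ 0.7 -0.2 -0.7] [555.8 137.7  86.3] [628.5 180.2 163. ]
wood [390.2 227.8] 183 [512.3 291.5 135. ] [-0.  0.  1.] [500.1 273.7  86.8] [518.2 305.7 184.5]
wood [423.7 371.2] 903 [793.5 582.5 111.4] [ 1.  -0.2  0. ] [716.9 502.7  85. ] [948.5 689.3 129.3]
block [316.7 240. ] 1097 [654.3 140.8  85.4] [[ 0.2  1.  -0. ]
 [ 0.9 -0.2 -0.4]
 [-0.4  0.1 -0.9]] [585.5  70.1  60.1] [702.3 207.8 114.2]
top edge 7 [632.6 111.8 110.9] [656.  198.9 110.3]
```

View pics/c1.png

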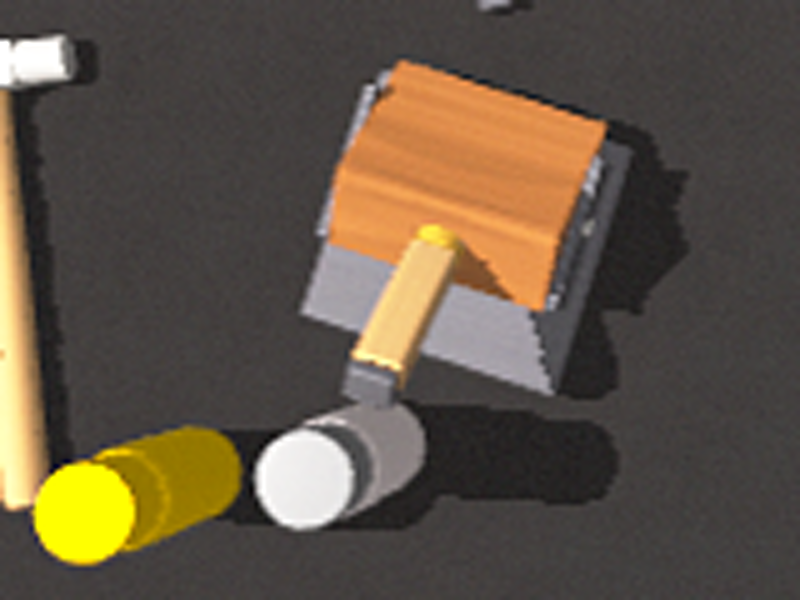

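The crop shows the chisel butt just behind the can and a gap of about 45 mm to the yellow can. From the measurements, the can is near (507,190), the rack yaw is about -17.6°, and the chisel grip is near (590,155,128). I'll go above the can.

Request:
play_rows:
  plan: "7 3.85 -4.71 -0.2 0 0 0;7 3.85 -4.71 -0.2 0 0 0;7 3.85 -4.71 -0.2 0 0 0;7 3.85 -4.71 -0.2 0 0 0;7 3.85 -4.71 -0.2 0 0 0;7 3.85 -4.71 -0.2 0 0 0;7 3.85 -4.71 -0.2 0 0 0;7 3.85 -4.71 -0.2 0 0 0;7 3.85 -4.71 -0.2 0 0 0;7 3.85 -4.71 -0.2 0 0 0;7 3.85 -4.71 -0.2 0 0 0;7 3.85 -4.71 -0.2 0 0 0;7 3.85 -4.71 -0.2 0 0 0;7 3.85 -4.71 -0.2 0 0 0;7 0 0 0 0 0 8.6;7 0 0 0 0 0 8.6;7 0 0 0 0 0 8.6;7 0 0 0 0 0 8.6;7 0 0 0 0 0 0;7 0 0 0 0 0 0"

```text
t: 2.6
ee_pos: [506.2, 188.0, 250.5]
orientation: [3.105, -0.478, -0.0]
ft_force: [-0.4, -0.1, -0.2]
width: 70.0
```

```bash
cat >> h.py <<'E'
def rel(o,tgt,Rt=None):
    M=R.from_rotvec(o["orientation"]);print("t",o["t"],"tcp",o["ee_pos"].round(1) if hasattr(o["ee_pos"],"round") else o["ee_pos"],"w",o["width"],"F",np.round(o["ft_force"],1),"q",np.round(o["qpos"],2))
    print("axes",M.as_matrix().T.round(3).tolist())
    print("shift cm",(M.inv().apply(np.array(tgt)-o["ee_pos"])/10).round(2))
    if Rt is not None: print("turn deg",np.rad2deg((M.inv()*Rt).as_rotvec()).round(1))
def tool(psi=-17.6,tilt=0):  # tool down, x axis at yaw psi, tilted by deg about own y
    return R.from_euler('z',psi,degrees=True)*R.from_euler('x',180,degrees=True)*R.from_euler('y',tilt,degrees=True)
E
python3 - <<'E'
from workcell import *
from h import *
d=get_image("wrist");cv2.imwrite("pics/w1.png",d["pixels"][:,:,::-1])
rel(get_obs(),(507,190,142),tool())
P=cloud(d);hsv=cv2.cvtColor(d["pixels"],cv2.COLOR_RGB2HSV).astype(int);z=P[...,2];ok=d["range_z"]>0
g=ok&(hsv[...,1]<60)&(z>184)&(z<197)&(np.hypot(P[...,0]-507,P[...,1]-190)<60)
if g.any(): print(g.sum(),P[g].mean(0),P[g].min(0),P[g].max(0))
b=ok&(hsv[...,0]>14)&(hsv[...,0]<25)&(hsv[...,1]>60)&(z>95)&(z<170)&(abs(P[...,1]-155)<50)&(abs(P[...,0]-590)<60)
q=P[b]
if len(q)>20:
    m=q.mean(0);print(len(q),m,np.linalg.svd(q-m,full_matrices=False)[2],q.min(0),q.max(0))
E
```

```text
t 2.65 tcp [506.2 188.  250.5] w 70.34936644704102 F [-0.1  0.4  0.3] q [0.33 0.27 1.79 0.   1.08 2.21]
axes [[0.953, -0.302, -0.0], [-0.302, -0.953, 0.0], [-0.0, -0.0, -1.0]]
shift cm [ 1.000e-02 -2.200e-01  1.085e+01]
turn deg [0.  0.  0.1]
3895 [506.04161194 189.15663369 190.78845342] [481.62053898 166.5606787  184.02323507] [527.93595449 213.11833431 193.22080606]
3328 [599.58263612 148.73052042 126.22778094] [[-0.8063054   0.17681111  0.56445499]
 [-0.2541602  -0.96525541 -0.06070078]
 [-0.53411066  0.19240536 -0.82322899]] [551.64856486 105.09125859  95.39964187] [649.96853718 197.56876106 163.10196738]
```

View pics/w1.png

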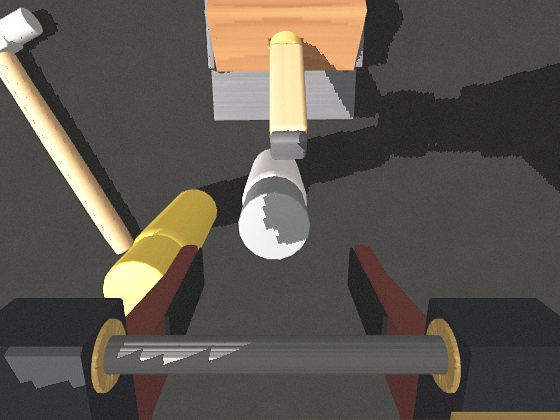

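The wrist view shows the can cap at (275,225) between the finger planes, with the yellow can outside the left finger. I'll descend and grip.

Request:
play_rows:
  plan: "6.6 0 -0.1 2.5 0 0 0;6.6 0 0 2.5 0 0 0;6.6 0 0 2.5 0 0 0;6.6 0 0 2 0 0 0;6.6 0 0 1.3 0 0 0;6.6 0 0 0 0 0 0;3.5 0 0 0 0 0 0;3.5 0 0 0 0 0 0;3.5 0 0 0 0 0 0;3.5 0 0 0 0 0 0;3.5 0 0 0 0 0 0;3.5 0 0 0 0 0 0"

```text
t: 4.15
ee_pos: [507.1, 189.1, 143.4]
orientation: [-3.104, 0.483, -0.002]
ft_force: [-0.4, -0.5, 5.7]
width: 46.5
```

Request:
play_rows:
  plan: "3.5 0 0 -1 0 0 0;3.5 0 0 -1.5 0 0 0;3.5 -1 0 -1 0 0 0;3.5 -2 0 0 0 0 0;3.5 0 1.5 0 0 0 0;3.5 0.5 3 0 0 0 0;3.5 1 4 0 0 0 0;3.5 1.5 4 0 0 0 0;3.5 1 4 0 0 0 0;3.5 0.5 3 0 0 0 0;3.5 0.5 2 0 0 0 0;3.5 0 1.5 0 0 0 0;3.5 0 0 1 0 0 0;3.5 0 0 1 0 0 0;3.5 0 0 0.7 0 0 0;3.5 0 0 0.4 0 0 0;3.5 0 0 0 0 0 0"

```text
t: 6.28
ee_pos: [455.7, -35.9, 146.3]
orientation: [3.104, -0.482, -0.001]
ft_force: [-0.7, -0.3, -1.6]
width: 46.6
```

Request:
play_rows:
  plan: "3.5 0 0 0.2 0 0 0;3.5 0 0 0.1 0 0 0;3.5 0 0 0 0 0 0"

```text
t: 6.65
ee_pos: [455.9, -36.3, 143.7]
orientation: [-3.104, 0.483, -0.0]
ft_force: [0.3, 0.7, -3.0]
width: 46.6
```

Request:
play_rows:
  plan: "3.5 0 0 0.08 0 0 0;3.5 0 0 0 0 0 0;6.6 0 0 0 0 0 0;6.6 0 0 0 0 0 0;6.6 0 0 0 0 0 0;6.6 0 0 -2 0 0 0;6.6 0 0 -4 0 0 0;6.6 0 0 -4 0 0 0;6.6 0 0 -2 0 0 0;6.6 0 0 0 0 0 0"

```text
t: 7.9
ee_pos: [456.8, -36.3, 264.1]
orientation: [-3.104, 0.483, -0.005]
ft_force: [-0.1, -0.1, 0.6]
width: 66.2
```

```bash
python3 - <<'E'
from workcell import *
from h import *
from scipy.spatial.transform import Rotation as R
for n in("top","scene"):
    d=get_image(n);P=cloud(d);hsv=cv2.cvtColor(d["pixels"],cv2.COLOR_RGB2HSV).astype(int);ok=d["range_z"]>0;z=P[...,2]
    cv2.imwrite(f"pics/{n}1.png",d["pixels"][:,:,::-1])
    g=ok&(hsv[...,1]<60)&(z>180)&(z<196)&(np.hypot(P[...,0]-456,P[...,1]+36)<40)
    if g.any(): print(n,"can",g.sum(),P[g].mean(0).round(1),P[g].min(0).round(),P[g].max(0).round())
    b=ok&(hsv[...,0]>14)&(hsv[...,0]<25)&(hsv[...,1]>60)&(z>105)&(z<165)&(abs(P[...,1]-155)<35)&(abs(P[...,0]-580)<45)
    nn,l,st,c=cv2.connectedComponentsWithStats(b.astype(np.uint8));i=1+st[1:,4].argmax();q=P[l==i]
    # lateral coordinate (rack y) and height sections
    ry=np.array([np.sin(np.deg2rad(17.6)),np.cos(np.deg2rad(17.6)),0]);rx=np.array([ry[1],-ry[0],0])
    for z0 in(115,130,145,155):
        s=q[abs(q[:,2]-z0)<5]
        if len(s): print(z0,len(s),"rx",(s@rx).mean().round(1),"ry",(s@ry).min().round(1),(s@ry).max().round(1))
    A=np.c_[q@rx,q@ry]; print("n",len(q),"ext",q.min(0).round(),q.max(0).round())
rel(get_obs(),(590,155,250),tool(162.4))
E
```

```text
top can 95 [467.6 -39.9 189.3] [456. -57. 181.] [476. -20. 194.]
115 46 rx 532.3 ry 310.5 335.8
130 45 rx 515.8 ry 310.3 335.0
145 50 rx 498.9 ry 309.9 335.3
155 57 rx 488.6 ry 310.1 334.8
n 272 ext [552. 133. 105.] [617. 173. 162.]
scene can 160 [458.9 -31.4 189.1] [432. -57. 180.] [482.  -8. 196.]
115 50 rx 530.6 ry 316.9 340.3
130 53 rx 513.3 ry 314.3 340.5
145 53 rx 498.6 ry 313.8 342.2
155 39 rx 490.2 ry 313.5 340.1
n 278 ext [554. 138. 105.] [622. 181. 164.]
t 8.0 tcp [455.4 -36.2 262.1] w 65.86768061104056 F [-0.3  0.1 -0.6] q [-0.11  0.12  1.95 -0.    1.07  1.77]
axes [[0.953, -0.304, -0.001], [-0.304, -0.953, 0.0], [-0.001, 0.0, -1.0]]
shift cm [  7.02 -22.3    1.2 ]
turn deg [ 1.000e-01 -0.000e+00  1.799e+02]
```

View pics/scene1.png

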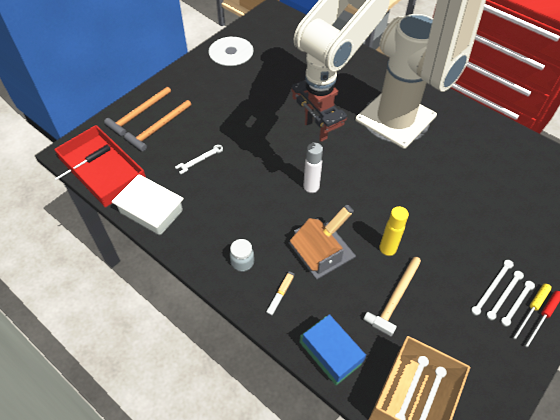

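The can now stands upright near (456,-36), at (313,168) in the picture, and the chisel is still in place at (338,220). I'll turn the wrist half round to give joint 6 some margin, then go above the handle.

Request:
play_rows:
  plan: "6.6 0 0 0 0 0 -10.6;6.6 0 0 0 0 0 -10.6;6.6 0 0 0 0 0 -10.6;6.6 0 0 0 0 0 -10.6;6.6 0 0 0 0 0 -10.6;6.6 0 0 0 0 0 -10.6;6.6 0 0 0 0 0 -10.6;6.6 0 0 0 0 0 -10.6;6.6 0 0 0 0 0 -10.6;6.6 0 0 0 0 0 -10.6;6.6 0 0 0 0 0 -10.6;6.6 0 0 0 0 0 -10.6;6.6 0 0 0 0 0 -10.6;6.6 0 0 0 0 0 -10.6;6.6 0 0 0 0 0 -10.6;6.6 0 0 0 0 0 -10.6;6.6 0 0 0 0 0 -10.5;6.6 0 0 0 0 0 0"

```text
t: 10.25
ee_pos: [455.1, -36.1, 261.5]
orientation: [-0.482, -3.102, 0.0]
ft_force: [-0.5, -0.6, 0.4]
width: 65.8
```

```bash
python3 - <<'E'
from workcell import *
from h import *
rel(get_obs(),(581.7,155.6,220),tool(162.4))
E
```

```text
t 10.25 tcp [455.1 -36.1 261.5] w 65.77838887373038 F [-0.5 -0.6  0.4] q [-0.11  0.12  1.95  0.    1.07 -1.37]
axes [[-0.953, 0.304, 0.003], [0.304, 0.953, -0.001], [-0.003, 0.0, -1.0]]
shift cm [-6.25 22.12  4.12]
turn deg [-0.  -0.1 -0.1]
```

Request:
play_rows:
  plan: "6.6 -1.25 4.42 0 0 0 0;6.6 -1.25 4.42 0 0 0 0;6.6 -1.25 4.42 0 0 0 0;6.6 -1.25 4.42 0 0 0 0;6.6 -1.25 4.42 0 0 0 0;6.6 0 0 2 0 0 0;6.6 0 0 2 0 0 0;6.6 0 0 0 0 0 0"

```text
t: 11.25
ee_pos: [580.7, 155.3, 220.4]
orientation: [-0.484, -3.099, 0.003]
ft_force: [-0.8, 0.1, -0.8]
width: 65.9
```

```bash
python3 - <<'E'
from workcell import *
from h import *
d=get_image("wrist");cv2.imwrite("pics/w2.png",d["pixels"][:,:,::-1]);P=cloud(d)
hsv=cv2.cvtColor(d["pixels"],cv2.COLOR_RGB2HSV).astype(int);ok=d["range_z"]>0
rel(get_obs(),(581.7,155.6,106.5),tool(162.4))
print(d["eye"])
ry=np.array([.3023,.953,0]);rx=np.array([.953,-.3023,0])
Q=np.dstack([P@rx,P@ry,P[...,2]])
b=ok&(hsv[...,0]>14)&(hsv[...,0]<25)&(hsv[...,1]>60)&(abs(Q[...,1]-324)<30)&(abs(Q[...,0]-510)<45)&(Q[...,2]>100)&(Q[...,2]<170)
q=Q[b]
for z0 in(115,125,135,145,155):
    s=q[abs(q[:,2]-z0)<4]
    if len(s): print(z0,len(s),s.min(0).round(1),s.max(0).round(1),s.mean(0).round(1))
E
```

```text
t 11.3 tcp [581.5 155.4 221.7] w 66.21016133025124 F [-0.2  0.   1. ] q [ 0.24  0.39  1.68  0.    1.07 -1.02]
axes [[-0.953, 0.304, 0.002], [0.304, 0.953, -0.001], [-0.003, -0.001, -1.0]]
shift cm [-0.04  0.04 11.52]
turn deg [-0.1 -0.1 -0.1]
[506.06232046 179.70109992 383.84020621]
115 207 [525.9 311.  111. ] [538.5 336.6 119. ] [533.2 323.9 115. ]
125 229 [514.6 311.2 121. ] [527.8 336.7 129. ] [522.5 324.  125. ]
135 273 [504.2 310.7 131. ] [517.2 336.3 139. ] [512.  323.5 135. ]
145 311 [493.5 310.7 141.1] [507.  336.5 149. ] [501.4 323.3 145. ]
155 373 [481.2 310.6 151. ] [496.2 336.4 159. ] [490.4 323.2 155.2]
```

View pics/w2.png

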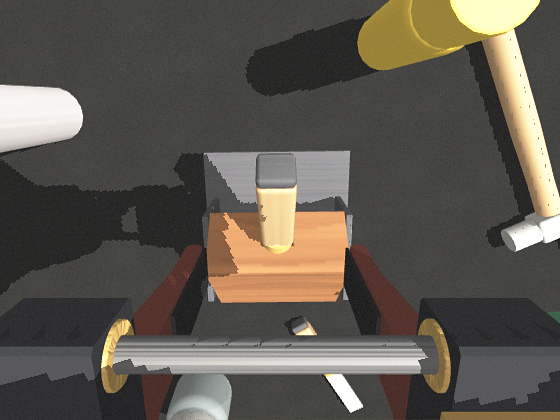

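The wrist view shows the handle at (277,210) centred between the jaws. The handle's axis is within 2 mm of the plan, so I'll descend and grip.

Request:
play_rows:
  plan: "6.6 0.15 0 2.5 0 0 0;6.6 0 0 3 0 0 0;6.6 0 0 3 0 0 0;6.6 0 0 2 0 0 0;6.6 0 0 1 0 0 0;6.6 0 0 0 0 0 0;0 0 0 0 0 0 0;0 0 0 0 0 0 0;0 0 0 0 0 0 0;0 0 0 0 0 0 0;0 0 0 0 0 0 0;0 0 0 0 0 0 0;0 0 0 0 0 0 0"

```text
t: 12.92
ee_pos: [580.8, 156.0, 108.1]
orientation: [0.48, 3.105, 0.0]
ft_force: [-1.4, -0.5, 2.7]
width: 25.7
```

Request:
play_rows:
  plan: "0 0.35 0 -0.35 0 0 0;0 0.5 0 -0.5 0 0 0;0 0.5 0 -0.5 0 0 0;0 0.5 0 -0.5 0 0 0"

```text
t: 13.42
ee_pos: [562.3, 161.8, 126.6]
orientation: [-0.48, -3.104, 0.0]
ft_force: [0.2, 0.1, -1.4]
width: 25.8
```

Smooth, with no binding. Drawing it all the way out.

Request:
play_rows:
  plan: "0 0.7 0 -0.7 0 0 0;0 0.7 0 -0.7 0 0 0;0 0.7 0 -0.7 0 0 0;0 0.7 0 -0.7 0 0 0;0 0.7 0 -0.7 0 0 0;0 0.7 0 -0.7 0 0 0;0 0.7 0 -0.7 0 0 0;0 0.7 0 -0.7 0 0 0;0 0.7 0 -0.7 0 0 0;0 0.4 0 -1 0 0 0;0 0 0 -3 0 0 0;0 0 0 -4 0 0 0;0 0 0 -4 0 0 0;0 0 0 -3 0 0 0;0 0 0 0 0 0 0"

```text
t: 15.3
ee_pos: [500.4, 182.3, 342.0]
orientation: [0.479, 3.1, 0.004]
ft_force: [0.3, 0.1, -2.2]
width: 26.0
```

```bash
python3 - <<'E'
from workcell import *
from h import *
rel(get_obs(),(500,160,340),tool(162.4,0))
d=get_image("wrist");cv2.imwrite("pics/w3.png",d["pixels"][:,:,::-1])
E
```

```text
t 15.3 tcp [500.4 182.3 342. ] w 26.03306801087611 F [ 0.3  0.1 -2.2] q [ 0.33  0.16  1.71 -0.    1.27 -0.94]
axes [[-0.953, 0.302, -0.004], [0.302, 0.953, 0.003], [0.005, 0.002, -1.0]]
shift cm [-0.63 -2.13  0.19]
turn deg [0.2 0.2 0. ]
```

View pics/w3.png

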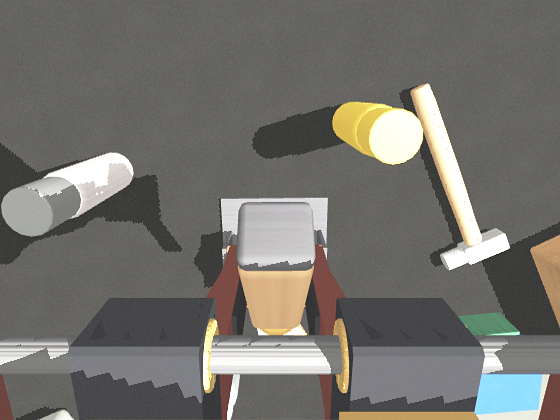

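The chisel is drawn clear and held, with the butt at (277,235). The can is upright and the hammer and yellow can haven't moved. Now levelling: -45° about tool y.

Request:
play_rows:
  plan: "0 0 0 0 0 -5 0;0 0 0 0 0 -7.5 0;0 0 0 0 0 -7.5 0;0 0 0 0 0 -7.5 0;0 0 0 0 0 -7.5 0;0 0 0 0 0 -5 0;0 0 0 0 0 -3 0;0 0 0 0 0 -2 0;0 0 0 0 0 0 0;0 0 0 0 0 0 0;0 0 0 0 0 0 0"

```text
t: 16.73
ee_pos: [499.3, 181.7, 339.2]
orientation: [0.361, 2.334, -0.15]
ft_force: [-0.8, -0.8, -1.5]
width: 25.8
```

```bash
python3 - <<'E'
from workcell import *
from h import *
o=get_obs();rel(o,(500,180,340),tool(162.4,-45))
C=np.array(o["ee_pos"])
d=get_image("scene");P=cloud(d);hsv=cv2.cvtColor(d["pixels"],cv2.COLOR_RGB2HSV).astype(int);ok=d["range_z"]>0
b=ok&(hsv[...,0]>14)&(hsv[...,0]<26)&(hsv[...,1]>60)&(P[...,2]>240)&(P[...,2]<450)&(np.linalg.norm(P-C,axis=2)<200)
nn,l,st,c=cv2.connectedComponentsWithStats(b.astype(np.uint8))
for i in range(1,nn):
    if st[i,4]>40:
        q=P[l==i];m=q.mean(0);print(c[i],st[i,4],m,np.linalg.svd(q-m)[2][0],q.min(0),q.max(0))
s=d["pixels"][60:340,200:480,::-1];cv2.imwrite("pics/s3.png",cv2.resize(s,None,fx=2.1,fy=2.1))
g=ok&(hsv[...,1]<60)&(P[...,2]>184)&(P[...,2]<197)&(np.hypot(P[...,0]-456,P[...,1]+36)<40);print("can",P[g].mean(0),g.sum())
u,v=np.where(np.ones_like(ok))[::-1][:2]
pr=R.from_rotvec(d["attitude"]).inv().apply(C-d["eye"]);print("tcp px",pr[0]/pr[2]*d["fx"]+d["cx"],pr[1]/pr[2]*d["fy"]+d["cy"])
E
```

```text
t 16.725 tcp [499.3 181.7 339.2] w 25.795916382395028 F [-0.8 -0.8 -1.5] q [ 0.67  0.01  2.1  -0.97  0.79  0.04]
axes [[-0.674, 0.214, -0.707], [0.302, 0.953, -0.0], [0.674, -0.214, -0.708]]
shift cm [-0.14 -0.14  0.03]
turn deg [-0. -0.  0.]
[398.24666667 127.48666667] 150 [438.98319523 204.65737413 424.8276286 ] [ 0.11924468  0.9881808  -0.09632975] [409.86549472 165.58719707 387.34378272] [464.4274107  262.41105294 443.89243434]
[372.72307692 155.48461538] 260 [505.33407817 184.71454875 360.88355108] [ 0.97976799 -0.18980814 -0.06346298] [445.97404215 161.10131283 341.62765226] [543.0207754  204.83023857 383.91625016]
can [458.1722115  -32.29688101 190.04387473] 148
tcp px 371.85601987870746 159.0619038130679
```

View pics/s3.png

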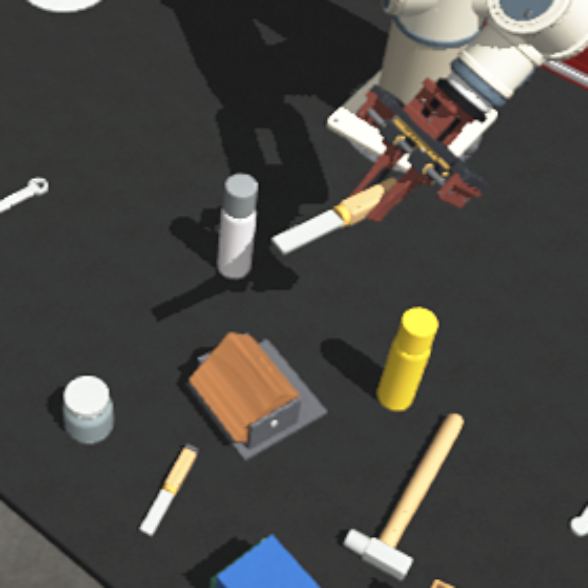

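The chisel is held about level with its blade in clear air, and the can, hammer and jar are undisturbed. I'll measure the tilt from the blade's points.

```bash
python3 - <<'E'
from workcell import *
from h import *
np.set_printoptions(precision=2,suppress=True)
for n in("scene","top"):
    d=get_image(n);P=cloud(d);z=P[...,2]
    rx=np.array([.953,-.302,0]);ry=np.array([.302,.953,0]);o=np.array(get_obs()["ee_pos"]);Q=np.dstack([(P-o)@rx,(P-o)@ry,z])
    b=(d["range_z"]>0)&(Q[...,0]>25)&(Q[...,0]<140)&(abs(Q[...,1])<20)&(z>300)&(z<400)&(d["pixels"].max(2).astype(int)-d["pixels"].min(2)<40)
    q=Q[b];print(n,len(q))
    if len(q)>20:
        a=np.polyfit(q[:,0],q[:,2],1);print("slope deg",np.rad2deg(np.arctan(a[0])),q.min(0),q.max(0))
        for x in range(30,140,20):
            s=q[abs(q[:,0]-x)<10]
            if len(s):print(x,len(s),np.median(s,0))
o=get_obs();print(o["t"],o["qvel"].round(3),o["width"])
E
```

```text
scene 300
slope deg 1.5690770654751383 [ 29.47 -11.57 348.12] [134.02  17.69 364.01]
30 1 [ 29.47  -9.2  364.01]
50 60 [ 50.68   2.99 354.99]
70 64 [ 70.49   3.81 355.17]
90 67 [ 89.71   2.3  355.54]
110 61 [110.86   3.46 356.55]
130 47 [127.8    3.11 357.02]
top 595
slope deg 1.7975095682136064 [ 26.78 -13.25 343.2 ] [131.17  11.94 361.08]
30 2 [ 27.77 -13.03 343.7 ]
50 128 [ 50.18  -0.79 354.15]
70 130 [ 69.94  -0.74 355.16]
90 132 [ 89.99  -0.39 355.77]
110 133 [109.86  -0.52 356.08]
130 70 [125.68   0.08 356.79]
16.875 [ 0. -0.  0. -0.  0.  0.] 25.76835541543591
```

The chisel is level within 2°, about 35 cm up and steady. Handing in.

```bash
python3 - <<'E'
from workcell import *
print(close_job())
E
```

```text
the job is handed in; nothing more can be done
None
```

I moved the can aside, drew the chisel out of the rack by its handle and handed the job in with the chisel held level. `close_job()` gives no verdict, so these are my own last checks:

- **Can:** it was gripped by its cap, stood upright near (456, -36) mm and let go. That is about 23 cm from where it started, and it was still there, with its top at 190 mm, in the last look.
- **Chisel:** the blade lies within about 2° of level in both camera views (1.6° and 1.8°). It is about 35 cm above the bench in clear air. The arm was still, and the fingers read 25.8 mm on the 26 mm handle.
- **Bystanders:** in the last scene picture the hammer, jar and yellow can looked undisturbed, judged by eye only. I made no close check on the wrench, but the arm never went near it.
- **Time:** about 17 s of the 51 s were used.

One check disagreed: a fit to the handle's points suggested the edge end was about 3.6° low. That fit mixed the handle's top and side faces, so I went by the blade fits. Both results are within the 11.5° limit.

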